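Close the flap of the desk card box and tuck it under the lip

ROBOT

A 6-joint arm with a two-finger parallel gripper is mounted at the origin on the work surface. World frame = base frame: x ahead of the robot, y to its left, z up, the work surface at z = 0. Lengths are in mm, angles in degrees, forces in N, time in s.
With the tool pointing down it reaches from about 300 to 850 mm from the base axis. Payload 4.2 kg.
Tool frame: the origin (TCP) lies on the front face of the gripper's body, between the roots of the fingers; the fingertips stand 78 mm ahead of it and the grasp point (between the pads) lies 60 mm ahead of it; x points along the fingers, y is the direction in which the jaws open and shut, and the axes are right-handed (so a half turn about x gives the same grasp; the last joint's range is limited). The gripper opens to 91 mm and grips with 3 to 60 N. Pads are 32 mm wide; open, the fingers measure 118 mm over their backs; the gripper's body (76 mm by 178 mm) begins 60 mm behind the grasp point.
Start: joints at [-66.807, 18.312, 89.639, -0, 72.044, -1.146], TCP at [236.982, -523.903, 292.276] pointing down, gripper open.
Joint ranges: [-177.97, 177.97], [-48.28, 115.42], [12.27, 149.76], [-77.06, 257.06], [2.81, 150.46], [-146.56, 146.56]. Speed limits (degrees/s): [147.25, 147.25, 180, 180, 180, 180].

INTERFACE

Orientations are given as [roll, pitch, yaw] about the fixed x, y, z axes, in that order (R = Rz(yaw) Ry(pitch) Rx(roll)).
In Python, from workcell import status, viewer, env gives the robot as it stands. The module is installed in compiled form; this text tells all that it offers.
- The arm moves only by the tool move_arm, never from a script. Its argument "moves" is a list of rows, each a list of 3 entries, a list of its own where there are three numbers: the shift along the tool's x, y, z in cm, then the turn about the tool's x in rad, then the gripper's target within -1 to 1 (fully open at 1, half-way at 0, shut at -1). A call has 1 to 20 rows; each row is the pose to reach, as a shift and turn from the pose commanded when the call began, along the tool's axes at that moment; what a row does not reach only later rows make up. A row lasts 1/8 s, in which the tool goes at most 62.5 mm and 10.7 degrees, less where a joint would pass 70% of its speed; a pose out of reach is approached as far as the arm can. A call with a gripper value outside its range is refused whole. The fingers move at their own pace and stop on an object; "force" is the grip in N (left out, the last holds). Time passes only in rows, so rows that repeat a pose let the fingers close. It gives the time, the measured TCP pose, the force and the opening at its end, in the units of the state.
- status.state(): the state, without advancing time (a new reading comes with each control period).
- viewer.grab_frame(name): name is "side" or "top"; returns the picture (400x640x3 uint8, red, green, blue); there is no depth.
- viewer.get_calibration(name): a dict with "camera_matrix" (3x3 intrinsics, pixels), "eye" and "rotation" of the camera in the world. Camera axes: x right, y down, z forward; pixel columns grow to the right and rows downward; lengths in mm; the calibration is good to about 2 mm. A picture is of the moment at which its call begins. get_calibration takes no time and is no camera call.
- env.job_done(): hands the job in, once; it reports no verdict.
The state is a dict: "time_s": time; "qpos": joint angles; "qvel": joint speeds; "effort": joint torques, N m; "ee_pos": TCP position; "ee_rot": TCP orientation; "force": force on the tool from outside, world axes, zero at the start; "torque": the same for the moment, N m; "gripper_width": finger opening in mm.
Only numpy, scipy, OpenCV 4.12 (cv2) and the standard library are available. Lean on these libraries where they do the work, as an engineer would, in place of code of your own. Each camera call takes 0.05 s, during which the arm holds its last target.

TASK

Close the card box on the desk: with the fingertips fold its raised wooden flap over the cards, then, keeping it pressed down, push it by its finger ridge away from the hinge until its free edge is tucked beneath the brass lip as far as it goes, and let go so that it stays shut. Only push and press gently: do not pinch or lift anything, keep the box where it stands, and leave the other things on the desk alone.

Things in the scene. Friction and masses are not known exactly. Their poses are not given: they have to be found in the camera images.
- case: Walnut card box, 230 (x) x 190 (y) x 50 high, about 2.2 kg, loose on the desk. Origin: centre of its underside, z up; +x points from the flap's hinge to the brass lip (the tucking direction). Flat top at z=50 with a shallow well of white cards (x -78 to 10, y +-60, 8 deep) that the flap covers. Hinge axis: parallel to y, at z=54.5, x=-78 when drawn back.
- flap (a joint): Hinge angle, rad: 0 = folded flat over the cards, 1.57 = upright, to 2.1 = leaning away from the lip. Flap: pale wood panel 4 thick, 130 wide, 95 from axis to free edge, mid-plane through the axis. Springy: rests anywhere from 1.4 to 1.9; folded and let go it springs up (about 1 N at the edge) unless the lip holds it (rests near 0.06).
- runner (a joint): Slide of the hinge with its flap towards the lip (case +x), m: 0 = drawn back, 0.033 = fully in. Rubs with 4 N, stays where left. With the flap flat the free edge is at x=17 in the case at 0 (17 mm short of the lip plate, clear of its mouth) and x=50 at 0.033 (16 mm under it). Pushing the upright flap low, near the hinge, slides it instead of folding it.
- hinge_mid (a point): Middle of the hinge axis. Frame turns with the flap: x from the hinge to the free edge, z out of the flap's outer face (up when folded).
- ridge_foot (a point): On the flap's outer face at the middle of the foot of the finger ridge, on its hinge side: 59.5 from the axis, 2 off the mid-plane; a fingertip in this corner can press down and push. The ridge is a dark wood bar across the flap's middle, 70 wide, 5 thick (59.5 to 64.5 from the axis), standing 12 off the outer face. Axes as hinge_mid.
- edge_mid (a point): Middle of the flap's free edge, at half its thickness, 95 from the hinge axis. Same axes as hinge_mid.
- lip_front (a point): Middle of the lip plate's front edge, on its underside (x=34, z=62 in the case). Axes as the case's. The lip: brass plate across the deck, 150 wide, x 34 to 62, 3 thick, open towards -x, closed by a riser at x=58 to 62; its front has a mouth flared up at 30 deg, from x=34 to x=24, reaching z=71.
- mug: White mug, 76 across, 90 high, handle at +y, standing beside the box. Origin under its centre. Leave alone.
- stapler: Black and steel stapler, 140 x 36 x 41 high, lying beside the box. Origin under its centre. Leave alone.
- weight: Brass paperweight, 36 across, 34 high, standing on the box's deck behind the lip. Origin under its centre. Leave alone.
- pencup: Grey pen cup with pens, 72 across, 155 high with the pens. Origin under its centre. Leave alone.
- tape: Tape dispenser, 130 x 55 x 76 high. Origin under its centre. Leave alone.
- books: Two stacked books, 150 x 210 x 58 high. Origin under the lower book's centre. Leave alone.
- magnifier: Magnifying glass lying flat, lens 84 across at the origin, handle along its -x to 130, 15 high. Leave alone.

How it is judged:
By the outcome, as a careful person would: the job done as asked, in the order asked, and still so for the second after the job is handed in, with the robot touching nothing.
It also fails if it takes over 38 s, if anything falls off the work surface, if the arm or the gripper's body presses on something with over 40 N, if the wrist force passes 120 N, or if a joint passes its speed limit or range.

## Working session

There is one attempt and no reset: what is moved stays moved. The work goes in short steps, Python scripts to look and compute and a tool call to move; the robot and the scene stay as the last step left them, time stands still between calls to the robot, and variables do not carry over. Pictures are saved under pics/ and viewed, and the job is handed in when it is done.

Besides the shell and the picture viewer there is one more tool, called after ">>>" as a command line: name --argument value ..., lists and objects as JSON in quotes. move_arm: Moves the arm, as the interface text tells. Its arguments: {"type":"object","properties":{"moves":{"type":"array","items":{"type":"array"}},"force":{"type":"number"}},"required":["moves"]}

```bash
mkdir -p pics; python3 - <<'E'
from workcell import status, viewer, env
import cv2
s=status.state(); print(s)
for n in("side","top"):
    f=viewer.grab_frame(n); cv2.imwrite(f"pics/{n}0.png",f[:,:,::-1]); print(viewer.get_calibration(n))
E
```

```text
{'time_s': 0.0, 'qpos': array([-6.68063453e+01,  1.83508435e+01,  8.97090378e+01,  3.55767788e-03,
        7.20431032e+01, -1.14578947e+00]), 'qvel': array([ 0.0899151 ,  0.11674236, -0.00812636,  0.05864689, -0.00685872,
        0.02060669]), 'effort': array([-2.47981377e-03, -4.12464809e+01, -2.31975585e+01,  7.25321355e-02,
        4.56847355e-02, -1.60244390e-04]), 'ee_pos': array([ 236.84570751, -523.53323302,  291.41032198]), 'ee_rot': array([-93.02692379,  89.89695989, 111.31142051]), 'force': array([-0.02024722, -0.79122931, -0.65566054]), 'torque': array([-0.04224215,  0.01954093, -0.01704259]), 'gripper_width': 91.2964783353277}
{'camera_matrix': array([[363.88379308,   0.        , 317.01437628],
       [  0.        , 363.88379308, 198.5520875 ],
       [  0.        ,   0.        ,   1.        ]]), 'eye': array([509.29520481, 731.30080483, 847.79173964]), 'rotation': array([-136.62695968,    0.40620002, -176.12067384])}
{'camera_matrix': array([[429.02995413,   0.        , 322.36900554],
       [  0.        , 429.02995413, 201.18192043],
       [  0.        ,   0.        ,   1.        ]]), 'eye': array([ 299.46677357,    2.15786496, 1425.49858825]), 'rotation': array([-169.86550074,   -0.49046666,  -90.85949256])}
```

View pics/side0.png

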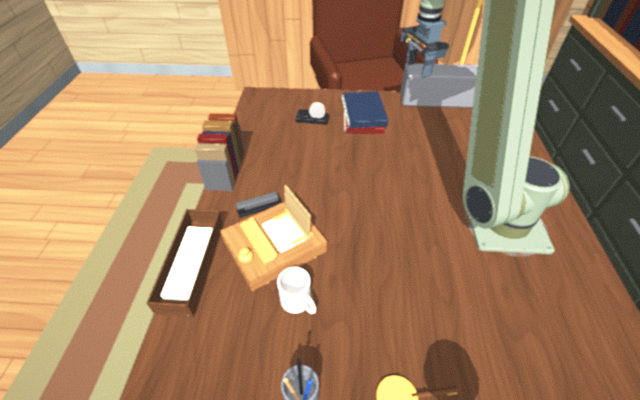

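View pics/top0.png

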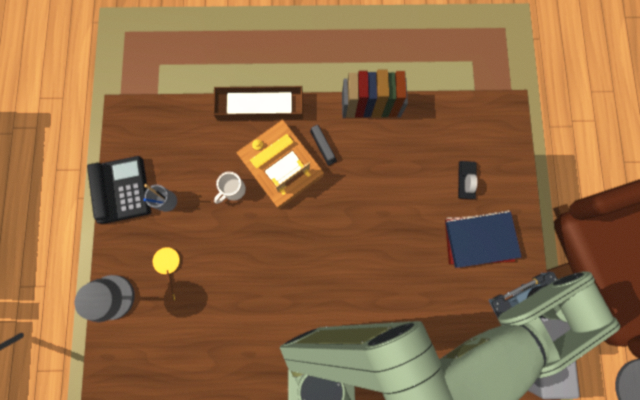

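The side view shows the box at about (272,240), flap raised on its right, with the mug at (295,290). The top view has the box at about (280,163), the lip to the upper left, the stapler at (323,145) and the mug at (230,187). I'll zoom in on the box in both views.

```bash
cat > h.py <<'E'
import numpy as np,cv2
from scipy.spatial.transform import Rotation as R
from workcell import status, viewer, env
C={n:viewer.get_calibration(n) for n in("side","top")}
def rot(n): return R.from_euler('xyz',C[n]['rotation'],degrees=True).as_matrix()
def ray(n,uv):
    d=np.linalg.inv(C[n]['camera_matrix'])@np.array([uv[0],uv[1],1.]); return C[n]['eye'],rot(n)@d
def onz(n,uv,z):
    e,d=ray(n,uv); return e+d*(z-e[2])/d[2]
def proj(n,p):
    q=C[n]['camera_matrix']@(rot(n).T@(np.array(p)-C[n]['eye'])); return q[:2]/q[2]
def tri(a,b):
    A=np.zeros((3,3));v=np.zeros(3)
    for n,uv in(("side",a),("top",b)):
        e,d=ray(n,uv);d=d/np.linalg.norm(d);P=np.eye(3)-np.outer(d,d);A+=P;v+=P@e
    return np.linalg.solve(A,v)
E
python3 - <<'E'
import cv2
a=cv2.imread('pics/side0.png')[180:290,215:335]; b=cv2.imread('pics/top0.png')[115:212,230:345]
cv2.imwrite('pics/zs.png',cv2.resize(a,None,fx=5,fy=5,interpolation=2)); cv2.imwrite('pics/zt.png',cv2.resize(b,None,fx=6,fy=6,interpolation=2))
E
```

```text
(no output)
```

View pics/zs.png

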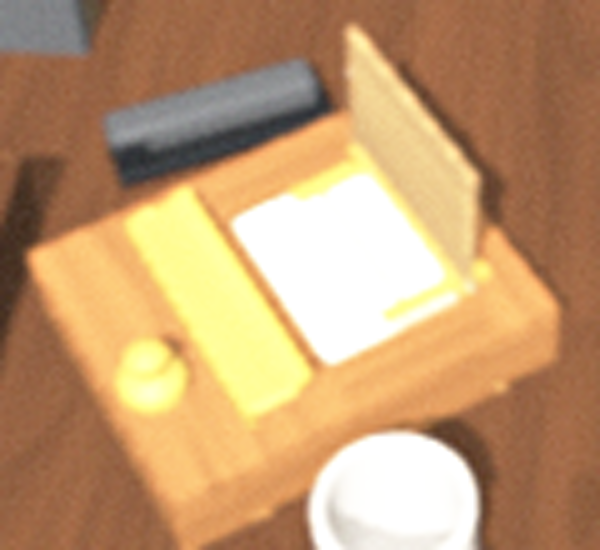

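View pics/zt.png

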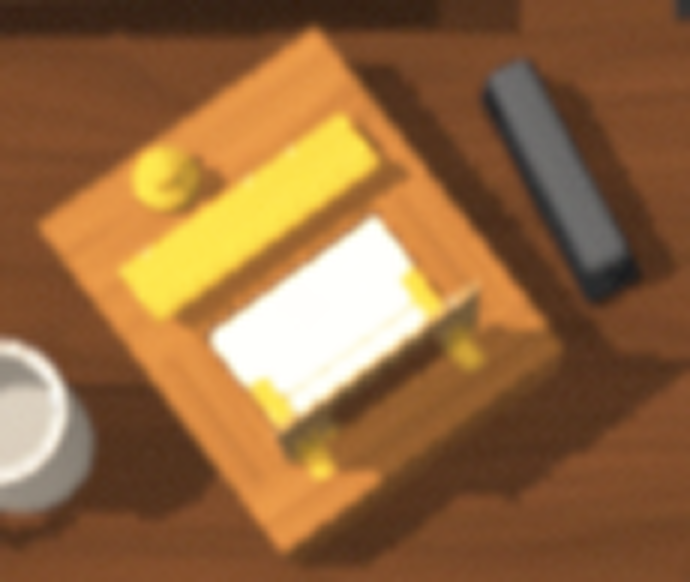

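```bash
python3 - <<'E'
from h import *
T=lambda x,y:(230+(x+.5)/6-.5,115+(y+.5)/6-.5)
S=lambda x,y:(215+(x+.5)/5-.5,180+(y+.5)/5-.5)
t=[onz('top',T(*p),50) for p in[(317,25),(40,225),(285,552),(560,348)]]
s=[onz('side',S(*p),50) for p in[(30,255),(178,518),(557,308)]]
for p in t+s: print(p.round(1))
print([np.linalg.norm(t[i]-t[(i+1)%4]).round(1) for i in range(4)])
c=sum(t)/4; print('c',c)
dx=(t[0]-t[3])+(t[1]-t[2]); dy=(t[1]-t[0])+(t[2]-t[3])
print(np.degrees(np.arctan2(dx[1],dx[0])),np.degrees(np.arctan2(dy[1],dy[0]))-90)
for a,b in[((350,28),(478,290)),((478,183),(284,436))]: print('edge',tri(S(*a),T(*b)).round(1))
u=dx/np.linalg.norm(dx);w=np.array([-u[1],u[0],0])
for n,k in(('top',T),('side',S)):
  for q in([(350,112),(120,270)],) if n=='top' else ([(190,190),(128,225)],): pass
print('lip top front corners',[((onz('top',T(*p),66)-c)@np.c_[u,w]).round(1) for p in[(380,160),(165,318),(345,113),(122,270)]])
print('mug',onz('side',S(395,490),90))
e,d=status.state()['ee_pos'],R.from_euler('xyz',status.state()['ee_rot'],degrees=True).as_matrix();print(d.round(3))
E
```

```text
[829.1 117.1  50. ]
[714.5 270.   50. ]
[529.3 134.   50. ]
[640.9 -16.5  50. ]
[826.2 118.9  50. ]
[711.6 277.5  50. ]
[530.8 137.1  50. ]
[np.float64(191.1), np.float64(229.8), np.float64(187.4), np.float64(230.9)]
c [678.45384528 126.14267668  50.        ]
35.83447777339673 36.69569388576366
edge [649.7  26.2 146.6]
edge [573.7 126.3 138.8]
lip top front corners [array([ 27.1, -75.2]), array([24.2, 71.2]), array([ 60.4, -75.6]), array([60.2, 74.5])]
mug [601.18192523 278.79713361  90.        ]
[[-0.001  0.412 -0.911]
 [ 0.001 -0.911 -0.412]
 [-1.    -0.002 -0.   ]]
```

Measured: case centre about (678.5, 126.5), yaw about 36.3°. The corner-to-corner sizes (about 189 x 230) match the box, and the flap's free edge at z≈143 to 149 agrees with about 93°. First I'll travel to behind the flap at height, turning the jaws parallel to the hinge and shutting the fingers.

>>> move_arm --moves '[[[0,-38.2,-53.3],-0.21,-1],[[0,-38.2,-53.3],-0.21,-1],[[0,-38.2,-53.3],-0.21,-1],[[0,-38.2,-53.3],-0.21,-1],[[0,-38.2,-53.3],-0.21,-1],[[0,-38.2,-53.3],-0.21,-1],[[0,-38.2,-53.3],-0.21,-1],[[0,-38.2,-53.3],-0.21,-1],[[0,-38.2,-53.3],-0.21,-1],[[0,-38.2,-53.3],-0.21,-1],[[0,-38.2,-53.3],-0.21,-1],[[0,-38.2,-53.3],-0.21,-1],[[0,-38.2,-53.3],-0.21,-1],[[0,-38.2,-53.3],-0.21,-1],[[0,-38.2,-53.3],-0.21,-1],[[0,-38.2,-53.3],-0.21,-1]]' --force 10

```text
time_s: 2.1
ee_pos: [565.0, 43.2, 292.4]
ee_rot: [128.5, 90.0, -15.2]
force: [-0.7, 0.1, -0.5]
gripper_width: 0.5
```

```bash
cat >> h.py <<'E'
A=np.radians(36.3);U=np.array([np.cos(A),np.sin(A),0]);W=np.array([-U[1],U[0],0]);C0=np.array([678.5,126.5,0])
def rep():
    s=status.state();p=s['ee_pos'];m=R.from_euler('xyz',s['ee_rot'],degrees=True).as_matrix()
    tip=p+78*m[:,0]-C0
    f=s['force'];print('t',round(s['time_s'],2),'tip case x,y,z',(tip@np.c_[U,W,[0,0,1]]).round(1),'F case',(f@np.c_[U,W,[0,0,1]]).round(1),'w',round(s['gripper_width'],1),'yaw y',np.degrees(np.arctan2(m[1,1],m[0,1])).round(2), 'q6',s['qpos'][5].round(0))
def snap(k,box=None):
    for n,b,f in(('side',(170,300,200,350),5),('top',(105,220,220,355),6)):
        im=viewer.grab_frame(n)[b[0]:b[1],b[2]:b[3],::-1]
        cv2.imwrite(f'pics/{n}{k}.png',cv2.resize(im,None,fx=f*0.85,fy=f*0.85,interpolation=2))
E
python3 - <<'E'
from h import *
rep();snap(1)
E
```

```text
t 2.1 tip case x,y,z [-140.8    0.   214.4] F case [-0.5  0.5 -0.5] w 0.5 yaw y -53.69 q6 57.0
```

View pics/side1.png

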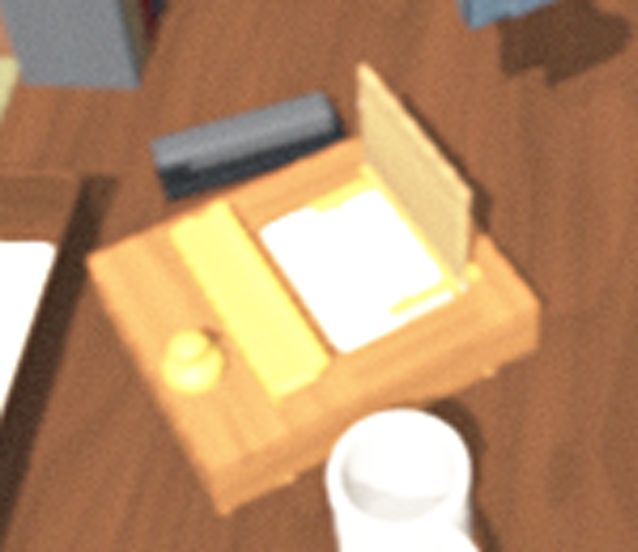

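View pics/top1.png

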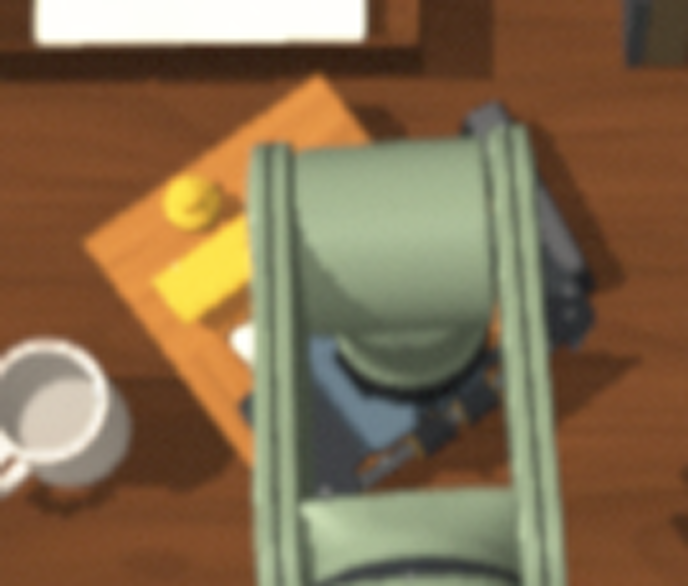

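The views are clear: the side view shows the flap still upright at (415,165), and the top view shows the arm covering the box. Next I'll descend behind the flap and advance gently until the finger touches the ridge.

>>> move_arm --moves '[[[5,0,0],0,-1],[[10,0,0],0,-1],[[12.4,0,0],0,-1],[[12.4,0,0],0,-1],[[12.4,0,-1],0,-1],[[12.4,0,-2],0,-1],[[12.4,0,-2.6],0,-1],[[12.4,0,-3.2],0,-1],[[12.4,0,-3.8],0,-1],[[12.4,0,-4.3],0,-1],[[12.4,0,-4.8],0,-1],[[12.4,0,-4.8],0,-1]]'

```text
time_s: 3.7
ee_pos: [604.2, 72.5, 168.1]
ee_rot: [163.8, 90.0, 20.2]
force: [0.6, 0.2, 0.4]
gripper_width: 0.4
```

```bash
python3 - <<'E'
from h import *
rep();snap(2)
E
```

```text
t 3.7 tip case x,y,z [-91.8   0.5  90.1] F case [ 0.6 -0.2  0.4] w 0.4 yaw y -53.62 q6 59.0
```

View pics/side2.png

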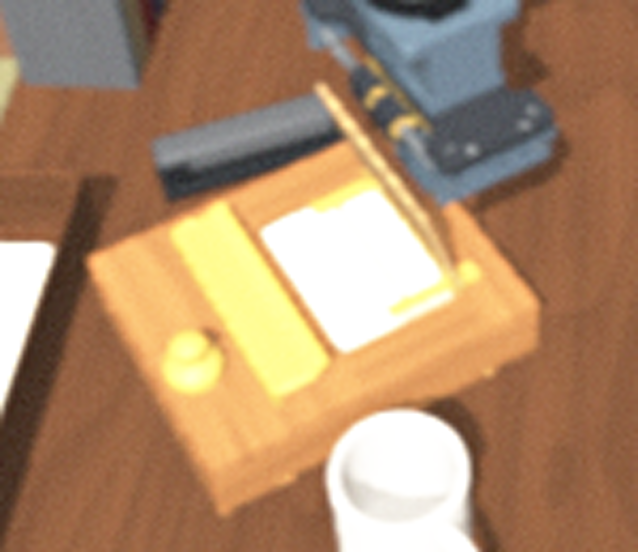

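The side view shows the flap tipping towards the lip, free edge from (320,87) to about (430,230), with almost no force. I'll keep following the fold arc into the ridge-foot corner.

>>> move_arm --moves '[[[0,0,-0.6],0,-1],[[0,0,-1.1],0,-1],[[0,0,-1.6],0,-1],[[0,0,-2.2],0,-1],[[0,0,-2.8],0,-1],[[0.3,0,-3.5],0,-1],[[0.7,0,-4.0],0,-1],[[1.1,0,-4.4],0,-1],[[1.5,0,-4.7],0,-1],[[1.9,0,-4.95],0,-1],[[2.4,0,-5.2],0,-1],[[2.4,0,-5.2],0,-1]]'

```text
time_s: 5.3
ee_pos: [646.0, 103.3, 143.8]
ee_rot: [164.0, 90.0, 20.4]
force: [-1.5, 0.2, 0.3]
gripper_width: 0.6
```

```bash
python3 - <<'E'
from h import *
rep();snap(3)
E
```

```text
t 5.3 tip case x,y,z [-39.9   0.5  65.8] F case [-1.1  1.   0.3] w 0.6 yaw y -53.63 q6 62.0
```

View pics/side3.png

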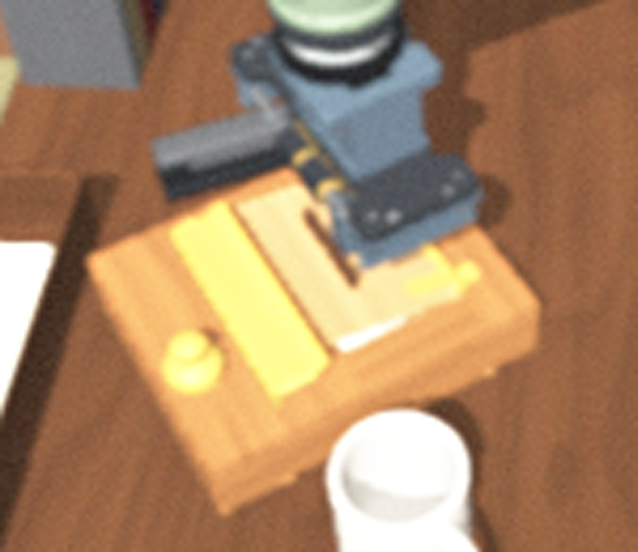

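The side view shows the flap almost flat, with the dark ridge at (330,245), the finger just behind it, and the free edge still short of the lip. Now I'll press it down.

>>> move_arm --moves '[[[0.4,0,-0.15],0,-1],[[0.7,0,-0.2],0,-1],[[0.9,0,-0.25],0,-1],[[1.0,0,-0.25],0,-1],[[1.05,0,-0.25],0,-1],[[1.05,0,-0.25],0,-1]]'

```text
time_s: 6.15
ee_pos: [647.7, 104.5, 134.9]
ee_rot: [124.6, 90.0, -19.0]
force: [-2.9, -1.3, 6.7]
gripper_width: 0.4
```

```bash
python3 - <<'E'
from h import *
rep();snap(4)
E
```

```text
t 6.15 tip case x,y,z [-37.8   0.5  56.9] F case [-3.1  0.7  6.7] w 0.4 yaw y -53.63 q6 62.0
```

View pics/side4.png

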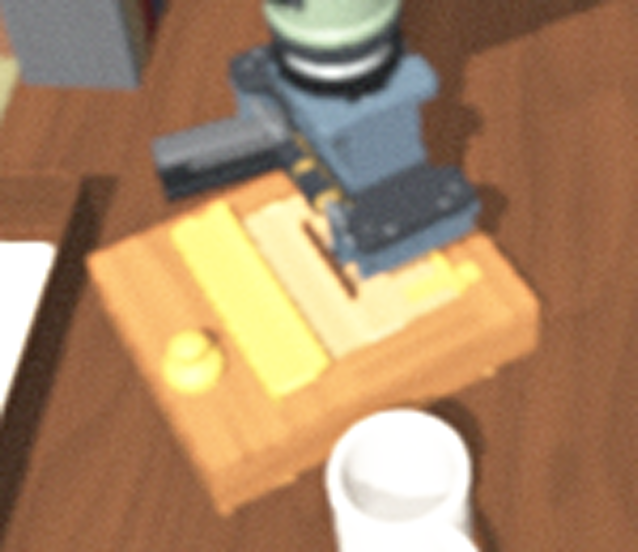

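The flap now lies flat with about 7 N of press, and the tip height of 56.9 agrees with the expected 56.5. Next I'll slide it towards the lip.

>>> move_arm --moves '[[[0,0,-0.25],0,-1],[[0,0,-0.5],0,-1],[[0,0,-0.75],0,-1],[[0,0,-1.0],0,-1],[[0,0,-1.25],0,-1],[[0,0,-1.5],0,-1],[[0,0,-1.5],0,-1]]'

```text
time_s: 7.12
ee_pos: [659.7, 113.3, 134.9]
ee_rot: [80.9, 90.0, -62.7]
force: [-2.8, -1.8, 7.8]
gripper_width: 0.6
```

```bash
python3 - <<'E'
from h import *
rep();snap(5)
E
```

```text
t 7.12 tip case x,y,z [-22.9   0.5  56.9] F case [-3.3  0.2  7.8] w 0.6 yaw y -53.62 q6 62.0
```

View pics/side5.png

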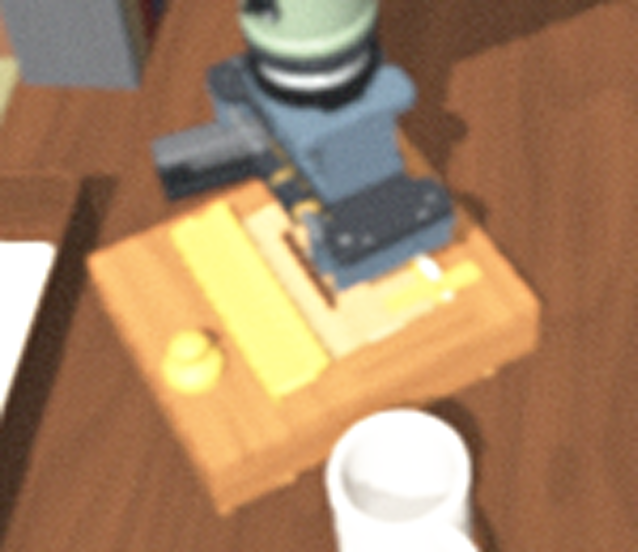

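The flap slides in with about 3 N of push, and the box corners in the side view, (90,258) and (540,305), have not moved. I'll carry on.

>>> move_arm --moves '[[[0,0,-0.25],0,-1],[[0,0,-0.5],0,-1],[[0,0,-0.75],0,-1],[[0,0,-1.0],0,-1],[[0,0,-1.25],0,-1],[[0,0,-1.5],0,-1],[[0,0,-1.7],0,-1],[[0,0,-1.8],0,-1],[[0,0,-1.8],0,-1]]'

```text
time_s: 8.35
ee_pos: [673.5, 123.4, 134.8]
ee_rot: [6.5, 89.9, -137.1]
force: [-4.2, -4.7, 7.8]
gripper_width: 0.7
```

```bash
python3 - <<'E'
from h import *
rep();snap(6)
E
```

```text
t 8.35 tip case x,y,z [-6.1  0.4 56.8] F case [-6.2 -1.3  7.8] w 0.7 yaw y -53.61 q6 63.0
```

View pics/side6.png

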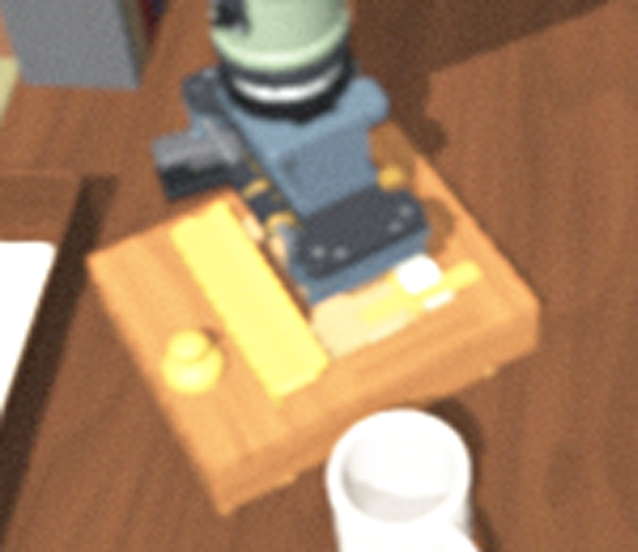

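The box is still in place and the push has risen to about 6 N. I'll take smaller steps from here.

>>> move_arm --moves '[[[0,0,-0.1],0,-1],[[0,0,-0.2],0,-1],[[0,0,-0.2],0,-1]]'

```text
time_s: 8.82
ee_pos: [674.9, 124.3, 134.8]
ee_rot: [3.5, 89.8, -140.1]
force: [-5.2, -3.3, 9.6]
gripper_width: 0.5
```

```bash
python3 - <<'E'
from h import *
rep();snap(7)
E
```

```text
t 8.82 tip case x,y,z [-4.5  0.4 56.8] F case [-6.2  0.4  9.6] w 0.5 yaw y -53.61 q6 63.0
```

View pics/side7.png

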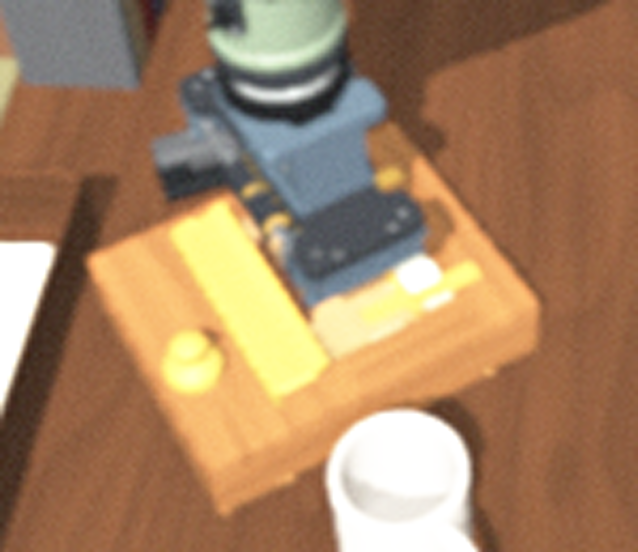

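>>> move_arm --moves '[[[0,0,-0.1],0,-1],[[0,0,-0.2],0,-1],[[0,0,-0.2],0,-1]]'

```text
time_s: 9.3
ee_pos: [676.3, 125.4, 134.7]
ee_rot: [1.6, 89.8, -142.0]
force: [-5.2, -3.5, 8.7]
gripper_width: 0.6
```

```bash
python3 - <<'E'
from h import *
rep()
E
```

```text
t 9.3 tip case x,y,z [-2.8  0.4 56.7] F case [-6.3  0.3  8.7] w 0.6 yaw y -53.61 q6 63.0
```

>>> move_arm --moves '[[[0,0,-0.1],0,-1],[[0,0,-0.15],0,-1],[[0,0,-0.15],0,-1]]'

```text
time_s: 9.68
ee_pos: [676.5, 125.6, 134.6]
ee_rot: [-2.9, 89.6, -146.5]
force: [-8.5, -6.3, 10.5]
gripper_width: 0.7
```

```bash
python3 - <<'E'
from h import *
rep();snap(8)
a=cv2.imread('pics/side5.png').astype(np.float32).mean(2);b=cv2.imread('pics/side8.png').astype(np.float32).mean(2);c=cv2.imread('pics/side4.png').astype(np.float32).mean(2)
for r in(slice(330,520),):
    for s in (slice(80,330),): 
        for q in(c,b): print(cv2.phaseCorrelate(np.ascontiguousarray(a[r,s]),np.ascontiguousarray(q[r,s])))
E
```

```text
t 9.68 tip case x,y,z [-2.7  0.5 56.6] F case [-10.5  -0.   10.5] w 0.7 yaw y -53.6 q6 63.0
((-0.07193690877265624, -0.12967504405611407), 0.525391518274943)
((-0.014577439322209784, -0.09200857097415849), 0.5164900255203247)
```

View pics/side8.png

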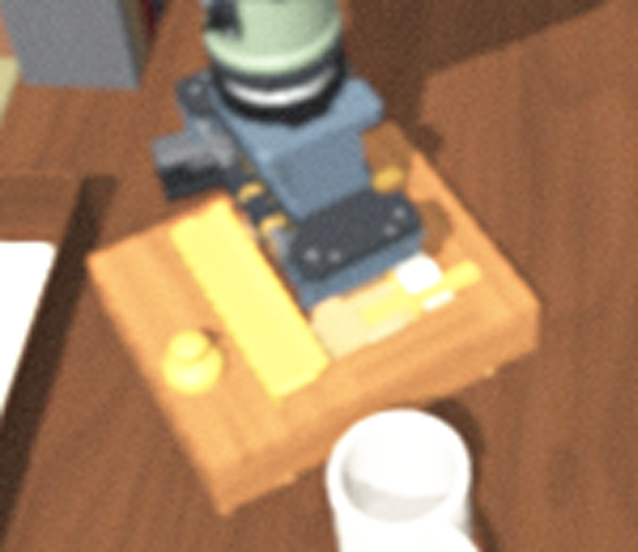

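The push rose to 10.5 N with no further motion, so the runner is at its end stop. It stands at x≈-2.7 against the nominal -1.5. The box shift is under 0.15 zoomed px. I'll relax the push and lift off slowly.

>>> move_arm --moves '[[[-0.1,0,0.2],0,-1],[[-0.3,0,0.3],0,-1],[[-0.5,0,0.4],0,-1],[[-0.7,0,0.5],0,-1],[[-0.9,0,0.6],0,-1],[[-1.4,0,0.8],0,-1],[[-2.2,0,1],0,-1],[[-4,0,1],0,-1],[[-7,0,1],0,-1],[[-10,0,1],0,-1],[[-13,0,1],0,-1],[[-13,0,5],0,-1],[[-13,0,10],0,-1],[[-13,0,15],0,-1],[[-13,0,19],0,-1],[[-13,0,19],0,-1]]'

```text
time_s: 11.78
ee_pos: [524.0, 13.6, 265.5]
ee_rot: [135.2, 89.9, -8.6]
force: [-0.1, -0.3, 1.0]
gripper_width: 0.1
```

```bash
python3 - <<'E'
from h import *
rep();snap(9)
E
```

```text
t 11.78 tip case x,y,z [-191.2    0.4  187.5] F case [-0.3 -0.2  1. ] w 0.1 yaw y -53.75 q6 54.0
```

View pics/side9.png

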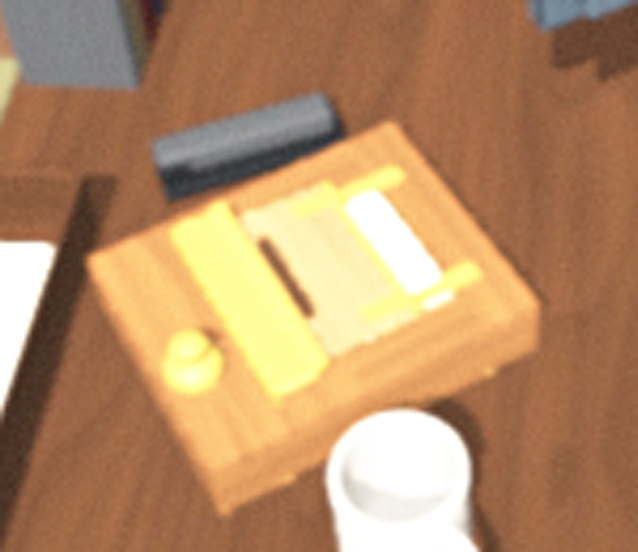

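View pics/top9.png

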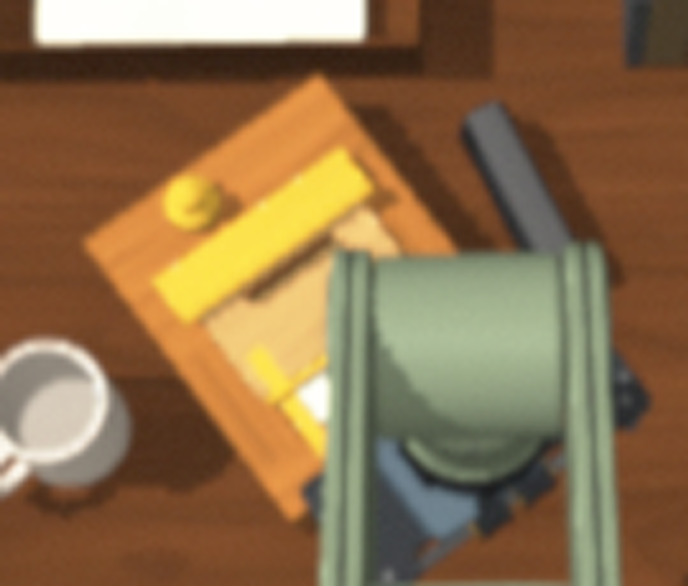

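The side view shows the flap flat beneath the lip, with the ridge at (287,277), the box unmoved and the finger clear. As a numeric check I'll measure the ridge and hinge positions.

```bash
python3 - <<'E'
from h import *
M=np.c_[U,W]
S=lambda x,y:(200+(x+.5)/4.25-.5,170+(y+.5)/4.25-.5)
T=lambda x,y:(220+(x+.5)/5.1-.5,105+(y+.5)/5.1-.5)
for n,uv,z in[('ridge top',S(287,277),71),('hinge edge a',S(348,200),56),('hinge edge b',S(398,280),56)]: print(n,((onz('side',uv,z)-C0)@M).round(1))
print('ridge top view',((onz('top',T(293,268),71)-C0)@M).round(1))
print('deck corners',[onz('side',S(*p),50).round(1) for p in[(88,260),(222,480),(541,303)]])
E
```

```text
ridge top [17.4  5.6]
hinge edge a [-51.  -41.7]
hinge edge b [-45.6  35.2]
ridge top view [12.4 -1.5]
deck corners [array([826.8, 119.6,  50. ]), array([707.8, 275.4,  50. ]), array([528.4, 136. ,  50. ])]
```

The ridge measures x≈12 to 17 (nominal 17 fully in) and the hinge edge about -48 (nominal about -45). Both agree with fully in to within image accuracy, as does the hard stop I felt. I'm handing in.

```bash
python3 - <<'E'
from h import *
print(env.job_done()); rep(); snap(10)
E
```

```text
the job is handed in; nothing more can be done
None
the job is handed in; nothing more can be done
```

The card box is closed and the job is handed in at about 12 s. With the fingers shut I folded the flap down behind its ridge. Pressing it at about 7–10 N, I then pushed it under the brass lip until the push rose to 10.5 N with no further motion, which I took as the end stop. Then I lifted off.

**What the last checks showed:**
- **Flap:** in the last picture before hand-in it lay flat under the lip with the gripper clear.
- **Box:** it did not shift during the push (under 0.15 zoomed pixels in the image comparison).
- **Other things:** the mug, stapler and paperweight look unmoved. The others were not in these close-up pictures, and the arm only passed above them.

**What disagreed or is missing:**
- **How far in:** the two cameras put the ridge at x≈17 and x≈12 mm, against a nominal 17 when fully in. The hinge edge measured −46 to −51 mm, against about −45. I put this down to image accuracy and relied mainly on the stop I felt.
- **After hand-in:** no picture could be taken, so I could not see whether the flap stayed shut afterwards.

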